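# Key the board holder's head into its base and latch it

### The job

The head of the circuit-board holder has been stood in its base at the wrong angle: the key on its shaft rests on top of the base's collar, so the head still turns. Swing the rail round until the key drops into the collar's slot and the head sits fully down, then turn the latch lever all the way so that its tongue lies over the head's flange. Leave the roll of black tape, the loupe and the tweezers beside it where they are.

Things in the scene. Friction and masses are not known exactly. Their poses are not given: they have to be found in the camera images.
- holder_base: Grey cast base of the board holder, fixed to the worktop. Origin: on the axis of its upright bore, at the worktop; z up. Foot plate 120 (x) by 164 (y) by 10 mm, its middle 23 mm to +y of the origin. The latch post (23 mm diameter) stands 75 mm from the bore's axis on the base's +y side.
- boss_top (a point): Centre of the bore's mouth on top of the base's round collar, 64 mm above the worktop; has the base's axes. Collar 60 mm diameter, bore 25 mm. One slot (the keyway), 12 mm wide, open at the top and outside, cuts through the collar's wall on the base's -x side.
- holder_head: The loose head (about 0.6 kg). Origin: on its axis at the flange's underside, 46 mm below rail_mid; same axes. Steel flange 72 mm diameter, 8 mm thick; below it a shaft, 24 mm diameter, 52 mm long. A key 9.5 mm wide, 16 mm high sticks out of the shaft just under the flange, to 27 mm from the axis, on the head's -x side: it stands on the collar at first.
- rail_mid (a point): Middle of the rail of the loose head, half-way up the rail, on the shaft's axis; head's axes: z up, x along the rail, -x to the key end. Aluminium rail 200 mm long, 18 wide, 16 high. Jaws and a circuit board on it reach 47 mm each way along the rail, 24 mm across, 34 mm above this point. It is 126 mm above the worktop at first (free to turn, wobbling by about 0.05 rad), 110 mm once the head is down.
- key_end (a point): Centre of the rail's end face over the key, 100 mm from the axis; it carries a dark thumb wheel (17 mm diameter, 12 mm long). When the head's -x meets the base's -x (within about 0.06 rad) the key falls 16 mm into the slot by the head's own weight, and the head no longer turns.
- plain_end (a point): Centre of the rail's other end face, 100 mm from the axis, half-way up the rail: a plain black end cap.
- latch_hinge (a point): On the upright hinge axis of the latch lever, on top of the latch post, 80 mm above the worktop, 75 mm from the bore's axis on the base's +y side.
- latch_knob (a point): Centre of the round upright black knob (18 mm diameter, top 98 mm above the worktop, this point 88 mm) at the outer end of the steel latch lever, 55 mm from its hinge axis. The lever lies 74 to 86 mm above the worktop, 12 to 14 mm wide; beyond the hinge its tongue reaches 54 mm from the hinge axis.
- latch (a joint): Angle of the latch lever, rad. 0 is open: knob on the base's -x side of the hinge, tongue to +x. It grows clockwise seen from above, to a stop at 1.57 (closed): knob straight out to the base's +y, tongue over the flange. It stays where left (about 1 N at the knob moves it). Until the head is down its flange blocks the tongue.
- tape_roll: Roll of black insulating tape, 65 mm in diameter, 19 mm high, lying flat; origin at the centre of its underside. A bystander.
- loupe: Black eye loupe, 40 mm in diameter, 27 mm high; origin at the centre of its underside. A bystander.
- tweezers: Bright steel tweezers, 125 x 14 x 9 mm, lying along their own y; origin at the centre of the underside. A bystander.
Mind the look-alikes: they are no part of the job. Leave any green look-alike of the holder_base alone.

How it is judged:
On the way, in this order (a step that is already met when the one before it is completed fails the run):
1. the key has dropped into the slot: the head sits down on the collar (within 2.5 mm), its rail in line with the slot (z of rail_mid in the frame of holder_base below 0.1125 m and angle between the x axis of rail_mid and the x axis of holder_base, either way round below 0.12 rad), for 0.2 s.
2. the latch lever is turned closed over the flange (value of joint latch above 1.4 rad), for 0.2 s.
At the end, for the whole second after the job is handed in: The head is fully down in the base with its key in the slot (rail middle less than 112.5 mm above the worktop, rail within 0.12 rad of the slot's direction), the latch lever is closed (at least 1.4 of its 1.57 rad), and all is at rest (all of step 1 and horizontal distance between rail_mid and holder_base below 0.006 m and value of joint latch above 1.4 rad and linear speed of holder_head below 0.02 m/s); the robot touches nothing.
It fails at once if the roll of tape was moved more than 40 mm (distance of tape_roll from where it was at the start of the episode above 0.04 m).
It fails at once if the loupe was moved more than 40 mm (distance of loupe from where it was at the start of the episode above 0.04 m).
It fails at once if the tweezers were moved more than 40 mm (distance of tweezers from where it was at the start of the episode above 0.04 m).
It also fails if it takes over 45 s, if anything falls off the work surface, if the arm or the gripper's body presses on something with over 40 N, if the wrist force passes 120 N, or if a joint passes its speed limit or range.

### The arm

A 6-joint arm with a two-finger parallel gripper is mounted at the origin on a cart in front of the work surface, level with it; the furniture and walls round the work are solid. World frame = base frame: x ahead of the robot, y to its left, z up, the work surface at z = 0. Lengths are in m, angles in rad, forces in N, time in s.
With the tool pointing down it reaches from about 0.35 to 0.775 m from the base axis. Payload 5.5 kg.
Tool frame: the origin (TCP) lies midway between the tips of the shut fingers; the grasp point (between the pads) lies 19 mm behind it; z points along the fingers, y is the line along which they close (so a half turn about z gives the same grasp; the last joint's range is limited). The gripper opens to 85 mm and grips with 20 to 120 N. Pads are 22 mm wide; open, the fingers measure 114 mm over their backs; the gripper's body (76 mm by 85 mm) begins 54 mm behind the grasp point. The pads swing forward as they close: fully open they stand 13 mm farther back than shut.
Start: joints at [-1.361, 0.313, 0.046, 1.304, 0, 1.431], TCP at [0.197, -0.54, 0.194] pointing down, gripper open.
Joint ranges: [-2.76, 2.76], [-0.86, 1.69], [-1.03, 1.26], [-2.2, 2.34], [-1.47, 1.5], [-3.14, 3.14]. Speed limits (rad/s): [2.57, 2.57, 3.14, 3.14, 3.14, 3.14].

### API

Orientations are given as a unit quaternion [w, x, y, z].
In Python, from rig import robot gives the robot as it stands.
- The arm moves only by the tool arm_command, never from a script. Its argument "series" is a list of rows, each a list of 3 entries, a list of its own where there are three numbers: the shift along the tool's x, y, z in cm, then the turn, a rotation vector about the tool's x, y, z in degrees, then the opening, from 0 (shut) to 1 (fully open). In form: [[[dx, dy, dz], [rx, ry, rz], grip], ...]. A call has 1 to 5 rows; each row is the pose to reach, as a shift and turn from the pose commanded when the call began, along the tool's axes at that moment; what a row does not reach only later rows make up. A row lasts 1/10 s, in which the tool goes at most 50 mm and 8.59 degrees, less where a joint would pass 70% of its speed; a pose out of reach is approached as far as the arm can. A call with a gripper value outside its range is refused whole. The fingers move at their own pace and stop on an object; "newtons" is the grip in N (left out, the last holds). Time passes only in rows, so rows that repeat a pose let the fingers close. It gives the time, the measured TCP pose, the force, the opening and the grip force at its end, in the units of the state.
- robot.get_state(): the state, without advancing time (a new reading comes with each control period).
- robot.read_camera(name): name is "scene" or "top" or "wrist"; returns the picture (480x640x3 uint8, red, green, blue); there is no depth.
- robot.get_calibration(name): a dict with "fovy" (degrees; the focal length in pixels is half the picture's height over the tangent of half this angle, whatever the lens; pixels are square), "cx", "cy" (the principal point, pixels), "dist" ([k1, k2, p1, p2, k3] as OpenCV has them; the pictures are not rectified), "R" (3x3) and "t" (3): a world point X has camera coordinates R X + t. Camera axes: x right, y down, z forward; pixel columns grow to the right and rows downward; lengths in m; the calibration is good to about 2 mm. A picture is of the moment at which its call begins: read the wrist's pose just before it. get_calibration takes no time and is no camera call; for the wrist camera it gives the pose at the moment of the call.
- robot.hand_in(): hands the job in; it is judged then, once.
The state is a dict: "time_s": time; "joints": joint angles; "dq": joint speeds; "effort": joint torques, N m; "tcp_pos": TCP position; "tcp_rot": TCP orientation; "contact_force": force on the tool from outside, world axes, zero at the start; "ft_torque": the same for the moment, N m; "finger_gap": opening from 0.0 (shut) to 1.0 (fully open); "grasp_force": force on a finger pad.
Only numpy, scipy, OpenCV 4.12 (cv2) and the standard library are available. Lean on these libraries where they do the work, as an engineer would, in place of code of your own. Each camera call takes 0.05 s, during which the arm holds its last target. There are 200 camera calls.

## Working session

There is one attempt and no reset: what is moved stays moved. The work goes in short steps, Python scripts to look and compute and a tool call to move; the robot and the scene stay as the last step left them, time stands still between calls to the robot, and variables do not carry over. Pictures are saved under pics/ and viewed, at most 10 in all, crops included, and the job is handed in when it is done.

Besides the shell and the picture viewer there is one more tool, called after "Call:" as name([rows], argument=value, ...), one row to a line, values as JSON. arm_command: Moves the arm, as the interface text tells. Its arguments: {"type":"object","properties":{"series":{"type":"array","items":{"type":"array"}},"newtons":{"type":"number"}},"required":["series"]}

```bash
mkdir -p pics; cat > h.py <<'E'
import numpy as np, cv2
from rig import robot
from scipy.spatial.transform import Rotation as R
def K(c):
    f=240/np.tan(np.radians(c["fovy"])/2); return np.array([[f,0,c["cx"]],[0,f,c["cy"]],[0,0,1.]])
def ray(name,px,z,c=None):
    "pixels -> world xy at heights z"
    c=c or robot.get_calibration(name)
    u=cv2.undistortPoints(np.array(px,float).reshape(-1,1,2),K(c),np.array(c["dist"],float))[:,0]
    Rm=np.array(c["R"]);o=-Rm.T@np.array(c["t"]); d=np.c_[u,np.ones(len(u))]@Rm
    return o+d*((np.broadcast_to(z,len(u))-o[2])/d[:,2])[:,None]
def proj(name,X):
    c=robot.get_calibration(name)
    return cv2.projectPoints(np.array(X,float).reshape(-1,3),cv2.Rodrigues(np.array(c["R"]))[0],np.array(c["t"],float),K(c),np.array(c["dist"],float))[0][:,0]
def snap(name,fn,crop=None,s=1):
    im=robot.read_camera(name)[:,:,::-1]
    if crop: x0,y0,x1,y1=crop; im=im[y0:y1,x0:x1]
    im=cv2.resize(im,None,fx=s,fy=s,interpolation=cv2.INTER_CUBIC); cv2.imwrite("pics/"+fn,im)
def totool(d,q=None):
    "world vector (m) -> tool cm"
    q=robot.get_state()["tcp_rot"] if q is None else q
    return R.from_quat(np.roll(q,-1)).inv().apply(d)*100
E
python3 - <<'E'
from h import *
s=robot.get_state();print(s)
for n in("top","scene"):
    snap(n,n+"0.png");c=robot.get_calibration(n);print(n,c["fovy"],c["dist"],-np.array(c["R"]).T@c["t"])
E
```

```text
{'time_s': 0.0, 'joints': array([-1.36062780e+00,  3.14032435e-01,  4.49662156e-02,  1.30360518e+00,
        9.31233042e-06,  1.43121520e+00]), 'dq': array([ 4.06003414e-04, -1.47993919e-03,  5.48212686e-04,  5.55699071e-05,
       -8.91315074e-04,  7.29155324e-04]), 'effort': array([ 5.34078008e-04, -4.80631077e+01,  2.98530114e+01,  1.93834200e-02,
       -2.51505662e-04,  4.75811134e-06]), 'tcp_pos': array([ 0.19691117, -0.53960597,  0.1930855 ]), 'tcp_rot': array([-9.37117339e-04,  9.84747893e-01,  1.73984793e-01, -2.84290135e-05]), 'contact_force': array([ 0.66579524,  1.09238405, -0.14994021]), 'ft_torque': array([0.00176108, 0.00710656, 0.01946473]), 'grasp_force': 0.0, 'finger_gap': 0.9976535422731841}
top 48.647978005090934 [-0.07170102  0.          0.          0.          0.        ] [ 0.37015138 -0.46975786  1.05159061]
scene 44.54684108926892 [0.06034441 0.         0.         0.         0.        ] [-0.14552509 -1.04235202  0.86300032]
```

View pics/top0.png

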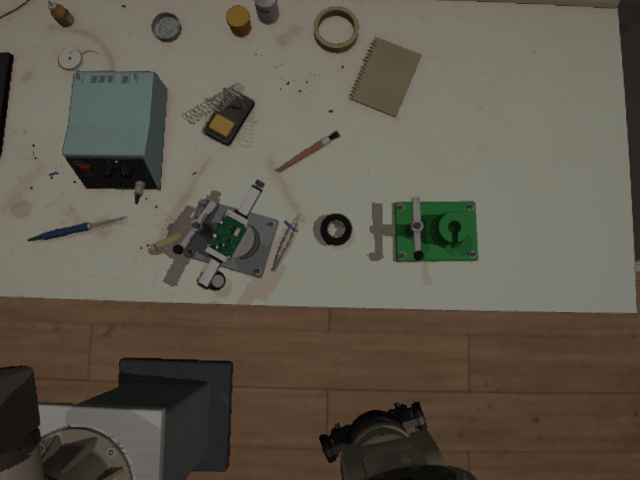

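View pics/scene0.png

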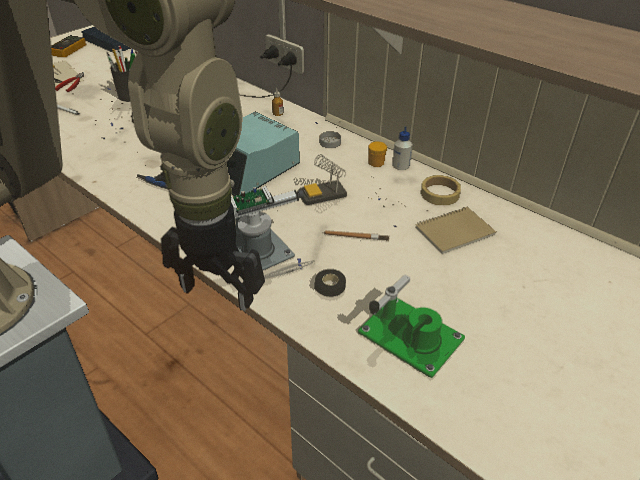

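```bash
python3 - <<'E'
from h import *
snap("top","top1.png",(150,172,308,290),5)
print(ray("top",[[0,0],[640,0],[0,310],[238,240]],0).round(3))
E
```

```text
[[ 1.007  0.266  0.   ]
 [ 1.046 -1.156  0.   ]
 [ 0.331  0.181  0.   ]
 [ 0.486 -0.296  0.   ]]
```

View pics/top1.png

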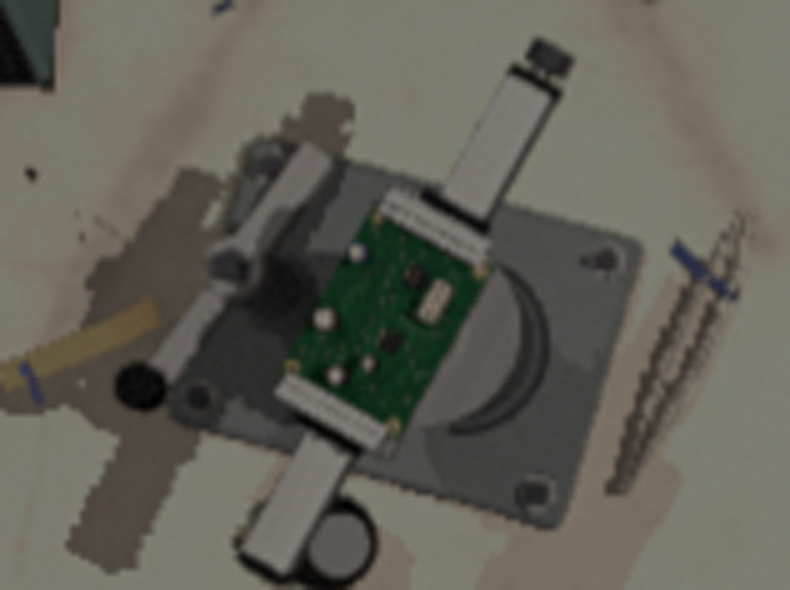

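```bash
cat > loc.py <<'E'
from h import *
def P(px,z): return ray("top",(np.array(px,float)+.5)/5-.5+[150,172],z)
E
python3 - <<'E'
from loc import *
from scipy.optimize import least_squares
B=P([[640,240],[555,528],[170,415]],.01)[:,:2]  # right-top, right-bottom, left-bottom
print("edges",np.linalg.norm(np.diff(B,axis=0),axis=1))
L=np.array([[60,-59],[-60,-59],[-60,105]])*1e-3
H=P([[232,262]],.088)[:,:2]; 
L2=np.vstack([L,[0,.075]]);W=np.vstack([B,H])
f=lambda p:(L2@R.from_euler('z',p[2]).as_matrix()[:2,:2].T+p[:2]-W).ravel()
r=least_squares(f,[.48,-.3,0]);print("base",r.x,"res mm",r.fun.round(4)*1e3)
k=P([[140,387]],.098)[0];print("knob",k,"hinge",H)
e=P([[545,80],[262,558]],[.134,.134]);print("ends",e, "mid",e.mean(0),"len",np.linalg.norm(e[0]-e[1]))
d=(e[0]-e[1])[:2];print("key yaw",np.degrees(np.arctan2(d[1],d[0])),"target",np.degrees(r.x[2])-180)
v=k[:2]-H[0];print("lever r",np.linalg.norm(v),"latch deg",180-((np.degrees(np.arctan2(v[1],v[0])-r.x[2]))%360))
print("loupe",P([[342,540]],.027),robot.get_state()["time_s"])
E
```

```text
edges [0.118546   0.15955728]
base [ 0.48545424 -0.30470877 -0.24833958] res mm [ 0.9 -1.8 -0.4 -1.3 -0.2  3.2 -0.3 -0.2]
knob [ 0.45614078 -0.20334332  0.098     ] hinge [[ 0.50416189 -0.23184007]]
ends [[ 0.5655665  -0.35037742  0.134     ]
 [ 0.39481462 -0.25954702  0.134     ]] mid [ 0.48019056 -0.30496222  0.134     ] len 0.19340725972231895
key yaw -28.010467271107444 target -194.22880986292688
lever r 0.05583987896972556 latch deg 16.45698759731158
loupe [[ 0.40553711 -0.26572084  0.027     ]] 0.15
```

```bash
cat > plan.py <<'E'
from h import *
B=np.array([.4855,-.3047])
def rot(yaw): return R.from_euler('z',yaw,degrees=True)*R.from_euler('x',180,degrees=True)
def arc(a,r,z): a_=np.radians(a); return [B[0]+r*np.cos(a_),B[1]+r*np.sin(a_),z]
def plan(calls):
    "calls: list of lists of (xyz, tool yaw); prints tool-frame rows"
    s=robot.get_state(); p=np.array(s["tcp_pos"]); q=R.from_quat(np.roll(s["tcp_rot"],-1))
    for c in calls:
        rows=[[(q.inv().apply(np.array(x)-p)*100).round(1).tolist(),(q.inv()*rot(y)).as_rotvec(degrees=True).round(1).tolist()] for x,y in c]
        print(rows); q=q*R.from_rotvec(rows[-1][1],degrees=True); p=np.array(c[-1][0])
E
python3 - <<'E'
from plan import *
a=np.array([.197,-.54,.2]); b=np.array(arc(-28,.08,.2))
plan([[(a+(b-a)*f,20+132*f)] for f in (.3,.6,.9,1)])
E
```

```text
[[[12.2, -1.9, -0.7], [-0.1, -0.0, -39.6]]]
[[[10.6, 6.3, 0.0], [0.0, -0.0, -39.6]]]
[[[4.1, 11.6, 0.0], [0.0, 0.0, -39.6]]]
[[[-1.4, 3.9, 0.0], [0.0, 0.0, -13.2]]]
```

Call:
arm_command([
  [[12.2,-1.9,-0.7],[0,0,-39.6],0.5],
  [[12.2,-1.9,-0.7],[0,0,-39.6],0.5],
  [[12.2,-1.9,-0.7],[0,0,-39.6],0.5],
  [[12.2,-1.9,-0.7],[0,0,-39.6],0.5],
  [[12.2,-1.9,-0.7],[0,0,-39.6],0.5],
])

```text
time_s: 0.65
tcp_pos: [0.3062, -0.4796, 0.2008]
tcp_rot: [-0.0, 0.866, 0.5, -0.0]
contact_force: [0.2, -0.0, -0.3]
finger_gap: 0.497
grasp_force: 0.0
```

Call:
arm_command([
  [[10.6,6.3,0],[0,0,-39.6],0.5],
  [[10.6,6.3,0],[0,0,-39.6],0.5],
  [[10.6,6.3,0],[0,0,-39.6],0.5],
  [[10.6,6.3,0],[0,0,-39.6],0.5],
  [[10.6,6.3,0],[0,0,-39.6],0.5],
])

```text
time_s: 1.15
tcp_pos: [0.414, -0.4199, 0.2005]
tcp_rot: [-0.0, 0.645, 0.764, 0.0]
contact_force: [0.3, -0.4, 0.3]
finger_gap: 0.502
grasp_force: 0.0
```

Call:
arm_command([
  [[4.1,11.6,0],[0,0,-39.6],0.5],
  [[4.1,11.6,0],[0,0,-39.6],0.5],
  [[4.1,11.6,0],[0,0,-39.6],0.5],
  [[4.1,11.6,0],[0,0,-39.6],0.5],
  [[4.1,11.6,0],[0,0,-39.6],0.5],
])

```text
time_s: 1.65
tcp_pos: [0.5218, -0.3607, 0.2002]
tcp_rot: [-0.001, 0.348, 0.937, 0.0]
contact_force: [0.3, 0.1, -0.1]
finger_gap: 0.502
grasp_force: 0.0
```

Call:
arm_command([
  [[-1.4,3.9,0],[0,0,-13.2],0.5],
  [[-1.4,3.9,0],[0,0,-13.2],0.5],
  [[-1.4,3.9,0],[0,0,-13.2],0.5],
])

```text
time_s: 1.95
tcp_pos: [0.5577, -0.3409, 0.2002]
tcp_rot: [-0.001, 0.241, 0.971, 0.0]
contact_force: [-0.1, -0.6, 0.6]
finger_gap: 0.499
grasp_force: 0.0
```

```bash
python3 - <<'E'
from plan import *
s=robot.get_state();print(s["time_s"],s["tcp_pos"],s["joints"],s["finger_gap"],R.from_quat(np.roll(s["tcp_rot"],-1)).apply([1,0,0]), arc(-28,.08,.2))
snap("wrist","w0.png")
E
```

```text
1.95 [ 0.55767432 -0.34088845  0.20021658] [-6.71293835e-01  4.73261895e-01  2.98390269e-01  1.39708599e+00
 -1.43526600e-04 -1.85002006e-01] 0.49857251265075236 [-0.88407141  0.46735039  0.00116787] [np.float64(0.5561358074287142), np.float64(-0.3422577250228713), 0.2]
```

View pics/w0.png

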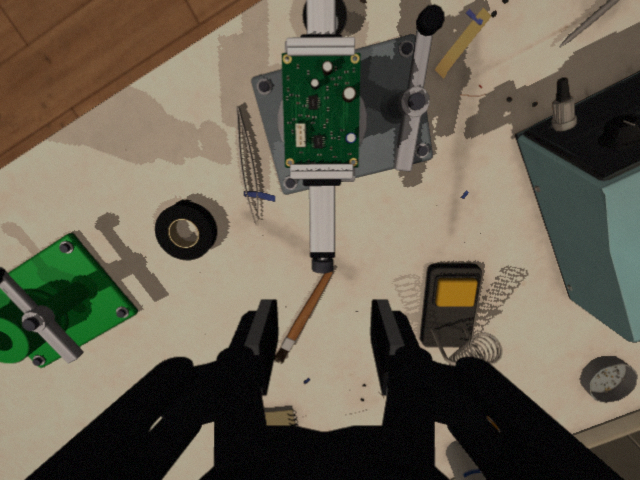

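```bash
python3 - <<'E'
from plan import *
print(proj("wrist",[arc(-28,.1,.126),arc(-28,.1,.134)]))
plan([[(arc(-28,.08,.101),152)]]+[[(arc(-28-6*(5*k+i),.08,.101),152-6*(5*k+i)) for i in range(1,6)] for k in range(2)])
E
```

```text
[[321.78704489 262.17150986]
 [321.73202668 266.11553657]]
[[[0.0, -0.1, 9.9], [-0.0, -0.1, -0.0]]]
[[[0.0, -0.8, 0.0], [-0.0, 0.0, 6.0]], [[0.2, -1.7, 0.0], [-0.0, 0.0, 12.0]], [[0.4, -2.5, -0.0], [0.0, 0.0, 18.0]], [[0.7, -3.3, -0.0], [0.0, 0.0, 24.0]], [[1.1, -4.0, -0.0], [0.0, 0.0, 30.0]]]
[[[0.0, -0.8, -0.0], [0.0, 0.0, 6.0]], [[0.2, -1.7, -0.0], [0.0, 0.0, 12.0]], [[0.4, -2.5, -0.0], [0.0, 0.0, 18.0]], [[0.7, -3.3, -0.0], [0.0, 0.0, 24.0]], [[1.1, -4.0, -0.0], [0.0, 0.0, 30.0]]]
```

Call:
arm_command([
  [[0,0,5],[0,0,0],0.4],
  [[0,0,9.9],[0,0,0],0.4],
  [[0,0,9.9],[0,0,0],0.35],
  [[0,0,9.9],[0,0,0],0.35],
])

```text
time_s: 2.4
tcp_pos: [0.5561, -0.3416, 0.102]
tcp_rot: [-0.001, 0.243, 0.97, 0.0]
contact_force: [0.5, -0.9, 1.0]
finger_gap: 0.351
grasp_force: 0.0
```

Call:
arm_command([
  [[0,-0.8,0],[0,0,6],0.35],
  [[0.2,-1.7,0],[0,0,12],0.35],
  [[0.4,-2.5,0],[0,0,18],0.35],
  [[0.7,-3.3,0],[0,0,24],0.35],
  [[1.1,-4,0],[0,0,30],0.35],
])

```text
time_s: 2.9
tcp_pos: [0.5306, -0.3746, 0.1069]
tcp_rot: [0.004, 0.487, 0.873, -0.001]
contact_force: [0.2, 0.5, -0.1]
finger_gap: 0.348
grasp_force: 0.0
```

```bash
python3 - <<'E'
from plan import *
print(robot.get_state()["finger_gap"])
snap("wrist","w1.png")
E
```

```text
0.34827572097414744
```

View pics/w1.png

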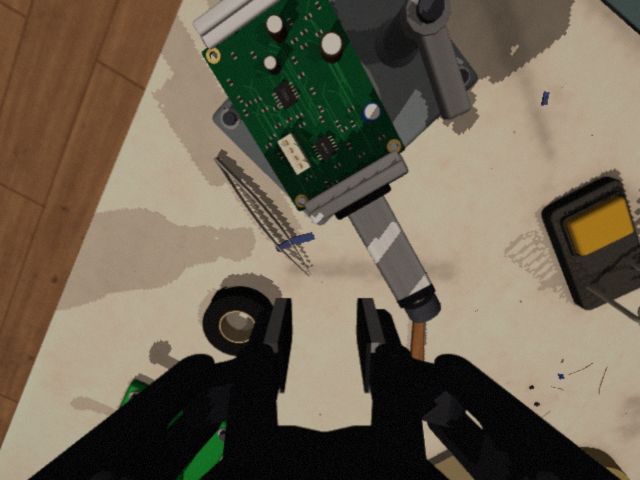

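```bash
python3 - <<'E'
from plan import *
s=robot.get_state();print(s["tcp_pos"],s["contact_force"])
a=robot.read_camera("scene")[130:310,140:340,::-1];b=robot.read_camera("top")[150:330,150:350,::-1]
im=cv2.resize(np.hstack([a,b]),None,fx=2,fy=2,interpolation=cv2.INTER_CUBIC);cv2.imwrite("pics/m.png",np.clip(im*1.5,0,255).astype(np.uint8))
E
```

```text
[ 0.52956445 -0.37518901  0.10677405] [-2.02575342 -0.58978944 -0.13604796]
```

View pics/m.png

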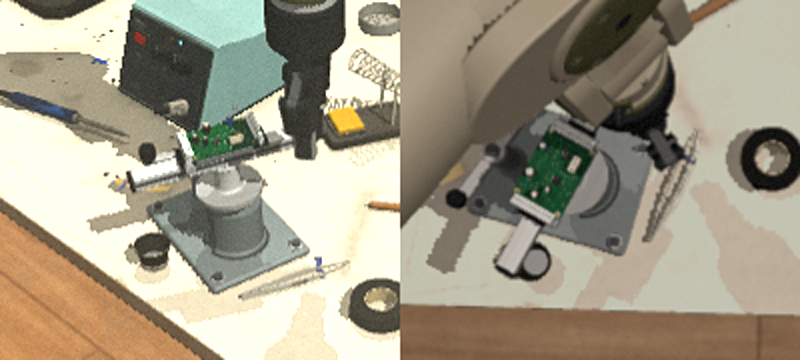

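```bash
python3 - <<'E'
from plan import *
s=robot.get_state();p=s["tcp_pos"];q=R.from_quat(np.roll(s["tcp_rot"],-1))
X=[p,p-q.apply([0,0,.01]),p+q.apply([.011,.015,-.01]),p+q.apply([-.011,.015,-.01]),p+q.apply([.011,-.015,-.01])]
print(proj("wrist",X).round())
print(proj("wrist",[arc(-28,.1,.126),arc(-28,.1,.134),arc(-28,.05,.134),arc(-28,.112,.126)]).round())
c=robot.get_calibration("wrist");print(-np.array(c["R"]).T@c["t"]-p, c["R"][2])
# rail yaw from wrist pixels, edges at z .134
for px in ([[378,202],[430,295]],[[350,215],[402,302]]):
  e=ray("wrist",px,.134);d=e[1]-e[0];print(e,np.degrees(np.arctan2(d[1],d[0])))
print(np.hypot(*(p[:2]-B)),R.from_quat(np.roll(s["tcp_rot"],-1)).apply(np.eye(3)).round(3))
E
```

```text
[[323. 280.]
 [323. 288.]
 [351. 269.]
 [350. 306.]
 [294. 269.]]
[[418. 304.]
 [422. 312.]
 [376. 228.]
 [427. 322.]]
[-0.04458423  0.07161489  0.17838777] [ 0.17756475 -0.27902729 -0.94372376]
[[ 0.52377999 -0.31789997  0.134     ]
 [ 0.57134193 -0.34200666  0.134     ]] -26.8780918256747
[[ 0.51660469 -0.32933239  0.134     ]
 [ 0.56210715 -0.35225224  0.134     ]] -26.734656342689018
0.08247843197755472 [[-0.531  0.847 -0.006]
 [ 0.847  0.531  0.002]
 [ 0.004 -0.004 -1.   ]]
```

```bash
python3 - <<'E'
from plan import *
s=robot.get_state();p=np.array(s["tcp_pos"]);q=R.from_quat(np.roll(s["tcp_rot"],-1))
for dz in (0,.01,.02,.03): print(dz,[proj("scene",[p+q.apply([x,y,-dz])]).round()[0].tolist() for x in(-.011,.011) for y in(.015,-.015,.03,-.03)])
print("rail",proj("scene",[arc(-28,.1,.126),arc(-28,.05,.126),arc(152,.1,.126)]).round())
im=robot.read_camera("scene")[165:225,240:340,::-1]
im=np.clip(cv2.resize(im,None,fx=8,fy=8,interpolation=cv2.INTER_CUBIC)*1.8,0,255).astype(np.uint8);cv2.imwrite("pics/s2.png",im)
E
```

```text
0 [[301.0, 215.0], [298.0, 223.0], [302.0, 210.0], [296.0, 228.0], [290.0, 213.0], [287.0, 222.0], [292.0, 209.0], [286.0, 227.0]]
0.01 [[301.0, 211.0], [298.0, 220.0], [302.0, 206.0], [296.0, 224.0], [290.0, 210.0], [287.0, 219.0], [292.0, 205.0], [286.0, 223.0]]
0.02 [[300.0, 207.0], [298.0, 216.0], [302.0, 203.0], [296.0, 220.0], [290.0, 206.0], [287.0, 215.0], [292.0, 202.0], [285.0, 219.0]]
0.03 [[300.0, 203.0], [298.0, 212.0], [302.0, 199.0], [296.0, 217.0], [290.0, 202.0], [287.0, 211.0], [291.0, 198.0], [285.0, 215.0]]
rail [[300. 197.]
 [278. 202.]
 [207. 217.]]
```

View pics/s2.png

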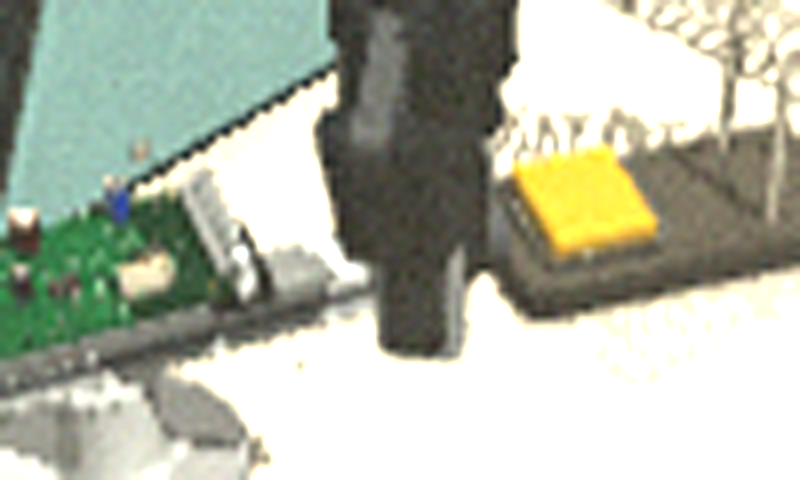

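```bash
python3 - <<'E'
from plan import *
plan([[([*robot.get_state()["tcp_pos"][:2],.19],122)],[(arc(-29,.09,.19),151)],[(arc(0,.09,.19),180)]])
E
```

```text
[[[-0.0, 0.0, -8.5], [0.1, 0.3, 0.1]]]
[[[0.3, 4.2, -0.0], [-0.0, -0.0, -29.0]]]
[[[1.1, 4.4, 0.0], [0.0, -0.0, -29.0]]]
```

Call:
arm_command([
  [[0,0,-5],[0,0,0],0.35],
  [[0,0,-8.5],[0.1,0.3,0],0.35],
  [[0,0,-8.5],[0.1,0.3,0],0.2],
  [[0,0,-8.5],[0.1,0.3,0],0],
])

```text
time_s: 3.5
tcp_pos: [0.5302, -0.3726, 0.1894]
tcp_rot: [-0.0, 0.484, 0.875, -0.0]
contact_force: [-0.6, 0.0, -1.0]
finger_gap: 0.045
grasp_force: 0.0
```

Call:
arm_command([
  [[0.3,4.2,0],[0,0,-29],0],
  [[0.3,4.2,0],[0,0,-29],0],
  [[0.3,4.2,0],[0,0,-29],0],
  [[0.3,4.2,0],[0,0,-29],0],
])

```text
time_s: 3.9
tcp_pos: [0.5627, -0.346, 0.1854]
tcp_rot: [-0.004, 0.247, 0.969, 0.002]
contact_force: [-0.5, 0.1, 0.2]
finger_gap: -0.003
grasp_force: 0.0
```

Call:
arm_command([
  [[1.1,4.4,0],[0,0,-29],0],
  [[1.1,4.4,0],[0,0,-29],0],
  [[1.1,4.4,0],[0,0,-29],0],
  [[1.1,4.4,0],[0,0,-29],0],
  [[1.1,4.4,0],[0,0,-29],0],
])

```text
time_s: 4.4
tcp_pos: [0.5741, -0.3025, 0.1858]
tcp_rot: [-0.003, -0.001, 1.0, 0.002]
contact_force: [0.4, -0.9, 0.3]
finger_gap: -0.004
grasp_force: 0.0
```

```bash
python3 - <<'E'
from plan import *
s=robot.get_state();p=np.array(s["tcp_pos"]);q=R.from_quat(np.roll(s["tcp_rot"],-1))
print(s["time_s"],p,s["finger_gap"],s["contact_force"],q.apply([1,0,0]).round(3),arc(0,.09,.19))
for n in("scene","wrist"):
  for dz in (0,.02,.04): print(n,dz,[proj(n,[p+q.apply([x,0,-dz])]).round()[0].tolist() for x in(-.011,.011)])
a=robot.read_camera("scene")[100:240,220:360,::-1];b=robot.read_camera("wrist")[150:430,180:460,::-1]
im=np.hstack([cv2.resize(a,(400,400),interpolation=cv2.INTER_CUBIC),cv2.resize(b,(400,400))]);cv2.imwrite("pics/s3.png",np.clip(im*1.6,0,255).astype(np.uint8))
E
```

```text
4.4 [ 0.57409883 -0.30245381  0.18581657] -0.00426644651185241 [ 0.3922317  -0.9465434   0.28705016] [-1.    -0.002  0.006] [np.float64(0.5755), np.float64(-0.3047), 0.19]
scene 0 [[287.0, 162.0], [279.0, 166.0]]
scene 0.02 [[286.0, 154.0], [279.0, 158.0]]
scene 0.04 [[286.0, 146.0], [279.0, 150.0]]
wrist 0 [[324.0, 297.0], [324.0, 261.0]]
wrist 0.02 [[324.0, 315.0], [324.0, 276.0]]
wrist 0.04 [[324.0, 337.0], [324.0, 295.0]]
```

View pics/s3.png

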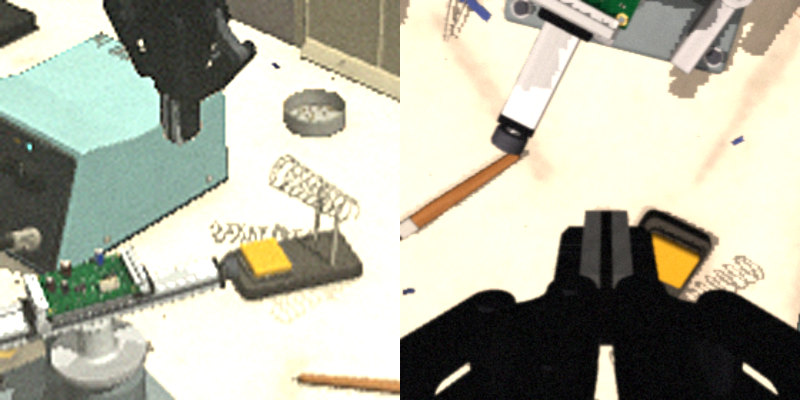

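```bash
python3 - <<'E'
from plan import *
A=lambda a:(arc(a,.095,.082),180+a)
plan([[A(0)],[A(-6*i) for i in range(1,6)],[A(-30-6*i) for i in range(1,6)],[A(-60-2*i) for i in range(1,6)]])
E
```

```text
[[[-0.7, -0.2, 10.4], [0.2, -0.3, -0.0]]]
[[[0.1, -1.0, -0.0], [0.0, -0.0, 6.0]], [[0.2, -2.0, -0.0], [0.0, -0.0, 12.0]], [[0.5, -2.9, -0.0], [0.0, -0.0, 18.0]], [[0.8, -3.9, -0.0], [0.0, -0.0, 24.0]], [[1.3, -4.8, -0.0], [0.0, -0.0, 30.0]]]
[[[0.1, -1.0, -0.0], [0.0, -0.0, 6.0]], [[0.2, -2.0, -0.0], [0.0, -0.0, 12.0]], [[0.5, -2.9, -0.0], [0.0, -0.0, 18.0]], [[0.8, -3.9, -0.0], [0.0, -0.0, 24.0]], [[1.3, -4.8, -0.0], [0.0, -0.0, 30.0]]]
[[[0.0, -0.3, -0.0], [0.0, -0.0, 2.0]], [[0.0, -0.7, -0.0], [0.0, -0.0, 4.0]], [[0.1, -1.0, -0.0], [0.0, -0.0, 6.0]], [[0.1, -1.3, -0.0], [0.0, -0.0, 8.0]], [[0.1, -1.6, -0.0], [0.0, -0.0, 10.0]]]
```

Call:
arm_command([
  [[-0.7,-0.2,5],[0,0,0],0],
  [[-0.7,-0.2,10.4],[0.2,-0.3,0],0],
  [[-0.7,-0.2,10.4],[0.2,-0.3,0],0],
  [[-0.7,-0.2,10.4],[0.2,-0.3,0],0],
])

```text
time_s: 4.9
tcp_pos: [0.5797, -0.304, 0.0819]
tcp_rot: [-0.001, -0.0, 1.0, 0.001]
contact_force: [0.3, -0.2, 0.7]
finger_gap: -0.002
grasp_force: 0.0
```

Call:
arm_command([
  [[0.1,-1,0],[0,0,6],0],
  [[0.2,-2,0],[0,0,12],0],
  [[0.5,-2.9,0],[0,0,18],0],
  [[0.8,-3.9,0],[0,0,24],0],
  [[1.3,-4.8,0],[0,0,30],0],
])

```text
time_s: 5.4
tcp_pos: [0.5706, -0.355, 0.0876]
tcp_rot: [0.004, 0.261, 0.965, -0.001]
contact_force: [0.7, 0.8, -0.2]
finger_gap: 0.005
grasp_force: 0.5
```

```bash
python3 - <<'E'
from plan import *
s=robot.get_state();p=np.array(s["tcp_pos"]);print(s["time_s"],p,s["contact_force"],np.hypot(*(p[:2]-B)),np.degrees(np.arctan2(*(p[:2]-B)[::-1])))
snap("wrist","w2.png")
E
```

```text
5.4 [ 0.57060882 -0.35498073  0.08758202] [ 0.68415947  0.79666124 -0.22454943] 0.09885171960630854 -30.573817508747766
```

View pics/w2.png

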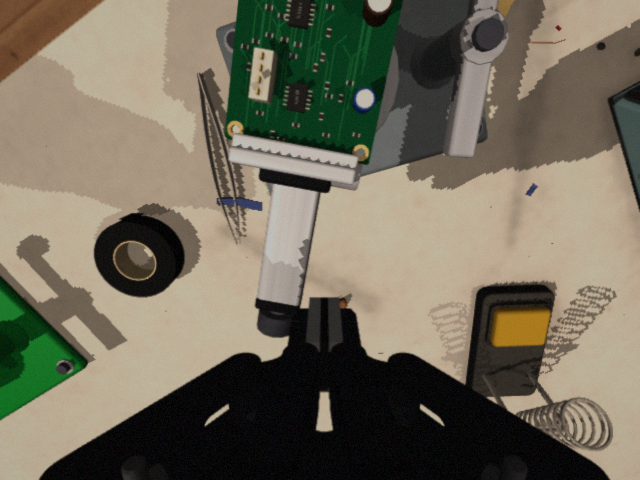

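Call:
arm_command([
  [[0,0.8,0],[0,0,0],0],
  [[1.5,0.8,0.6],[0,0,0],0],
  [[1.5,0.8,0.6],[0,0,0],0],
])

```text
time_s: 5.75
tcp_pos: [0.5589, -0.337, 0.0781]
tcp_rot: [0.0, 0.257, 0.966, 0.0]
contact_force: [-0.2, 0.0, 0.6]
finger_gap: -0.0
grasp_force: 0.0
```

```bash
python3 - <<'E'
from plan import *
s=robot.get_state();p=np.array(s["tcp_pos"]);q=R.from_quat(np.roll(s["tcp_rot"],-1));d=p[:2]-B
a0=np.degrees(np.arctan2(d[1],d[0]));print(s["contact_force"],p,np.hypot(*d),a0,q.apply(np.eye(3)).round(3))
A=lambda a:(arc(a,.081,.082),180+a)
plan([[A(a0-6*i) for i in range(1,6)],[A(a0-30-6*i) for i in range(1,6)]])
E
```

```text
[-0.18713195  0.04987591  0.57762278] [ 0.55890946 -0.33695073  0.07814275] 0.08018140486215063 -23.717162602521974 [[-0.868  0.497 -0.001]
 [ 0.497  0.868  0.001]
 [ 0.001  0.    -1.   ]]
[[[-0.1, -0.8, -0.4], [0.0, 0.0, -0.1]], [[-0.1, -1.7, -0.4], [0.0, 0.0, 5.9]], [[0.0, -2.5, -0.4], [0.0, 0.0, 11.9]], [[0.3, -3.3, -0.4], [0.0, 0.0, 17.9]], [[0.6, -4.1, -0.4], [0.0, 0.0, 23.9]]]
[[[0.0, -0.8, -0.0], [0.1, 0.0, 6.0]], [[0.2, -1.7, -0.0], [0.1, 0.0, 12.0]], [[0.4, -2.5, -0.0], [0.1, 0.0, 18.0]], [[0.7, -3.3, -0.0], [0.1, 0.0, 24.0]], [[1.1, -4.0, -0.0], [0.1, 0.0, 30.0]]]
```

Call:
arm_command([
  [[-0.1,-0.8,0],[0,0,0],0],
  [[-0.1,-1.7,0],[0,0,6],0],
  [[0,-2.5,0],[0,0,12],0],
  [[0.3,-3.3,0],[0,0,18],0],
  [[0.6,-4.1,0],[0,0,24],0],
])

```text
time_s: 6.25
tcp_pos: [0.5349, -0.3724, 0.0781]
tcp_rot: [0.002, 0.455, 0.89, 0.0]
contact_force: [1.6, 0.1, -0.2]
finger_gap: 0.001
grasp_force: 0.9
```

Call:
arm_command([
  [[0,-0.8,0],[0,0,6],0],
  [[0.2,-1.7,0],[0,0,12],0],
  [[0.4,-2.5,0],[0,0,18],0],
  [[0.7,-3.3,0],[0,0,24],0],
  [[1.1,-4,0],[0,0,30],0],
])

```text
time_s: 6.75
tcp_pos: [0.4966, -0.3881, 0.0783]
tcp_rot: [0.003, 0.67, 0.742, 0.0]
contact_force: [3.2, -2.8, -0.4]
finger_gap: -0.002
grasp_force: 1.6
```

```bash
cat > st.py <<'E'
from plan import *
s=robot.get_state();p=np.array(s["tcp_pos"]);q=R.from_quat(np.roll(s["tcp_rot"],-1));d=p[:2]-B
a0=np.degrees(np.arctan2(d[1],d[0]));x=q.apply([1,0,0]);yaw=np.degrees(np.arctan2(x[1],x[0]))
print(s["time_s"],s["contact_force"].round(1),p.round(4),"r",np.hypot(*d).round(4),"ang",a0.round(1),"yaw",yaw.round(1),"j",s["joints"].round(2))
# board (green) centroid/axis from the wrist or top view
def board(n):
    im=cv2.cvtColor(robot.read_camera(n),cv2.COLOR_RGB2HSV)
    m=cv2.inRange(im,(55,100,25),(85,255,140))
    k,l,st,c=cv2.connectedComponentsWithStats(m)
    out=[]
    for i in range(1,k):
        if st[i,4]>80:
            r=cv2.minAreaRect(np.argwhere(l==i)[:,::-1].astype(np.float32));out.append((st[i,4],np.round(r[0],1),np.round(r[1],1),round(r[2],1)))
    return out
E
python3 - <<'E'
from st import *
print(board("top"));snap("wrist","w3.png")
E
```

```text
6.75 [ 3.2 -2.8 -0.4] [ 0.4966 -0.3881  0.0783] r 0.0841 ang -82.4 yaw 95.8 j [-0.79  0.47 -0.01  1.08  0.    0.68]
[(np.int32(3960), array([436., 231.]), array([58., 82.]), 90.0), (np.int32(99), array([236.9, 247.6]), array([10.3, 22.2]), 54.5)]
```

View pics/w3.png

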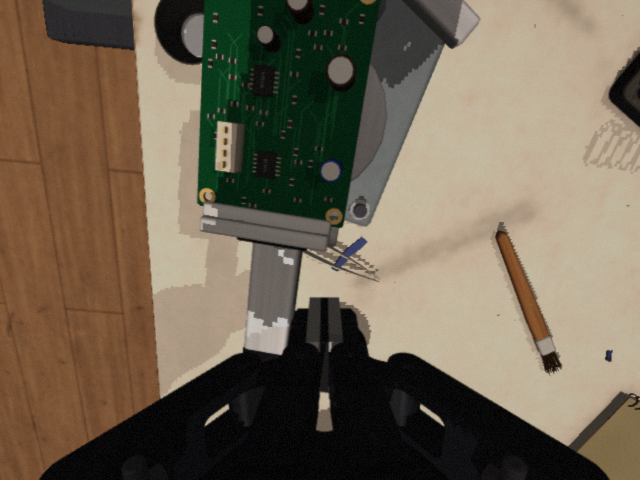

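Call:
arm_command([
  [[0.1,-0.8,0],[0,0,6],0],
  [[0.4,-1.7,0],[0,0,12],0],
  [[0.6,-2.5,0],[0,0,18],0],
  [[1,-3.3,0],[0,0,24],0],
  [[1.4,-4,0],[0,0,30],0],
])

```text
time_s: 7.35
tcp_pos: [0.4555, -0.3792, 0.0784]
tcp_rot: [0.004, 0.839, 0.544, 0.001]
contact_force: [4.5, -6.4, -2.4]
finger_gap: 0.001
grasp_force: 3.5
```

Call:
arm_command([
  [[0,-0.8,0],[0,0,6],0],
  [[0.2,-1.7,0],[0,0,12],0],
  [[0.4,-2.5,0],[0,0,18],0],
  [[0.7,-3.3,0],[0,0,24],0],
  [[1.1,-4,0],[0,0,30],0],
])

```text
time_s: 7.85
tcp_pos: [0.422, -0.3511, 0.078]
tcp_rot: [0.002, 0.951, 0.309, 0.001]
contact_force: [1.0, -0.8, 1.4]
finger_gap: -0.002
grasp_force: 0.8
```

```bash
python3 - <<'E'
from st import *
print(board("top"),board("wrist"))
for i in (3,6,9): pass
A=lambda a:(arc(a,.081,p[2]),180+a)
plan([[A(a0-4*i) for i in range(1,6)]])
E
```

```text
7.85 [ 1.  -0.8  1.4] [ 0.422  -0.3511  0.078 ] r 0.0786 ang -143.8 yaw 36.0 j [-0.84  0.32 -0.23  1.01  0.    1.67]
[(np.int32(3932), array([436., 231.]), array([58., 82.]), 90.0)] [(np.int32(28218), array([299.2, 131.5]), array([176.1, 229.9]), 14.9), (np.int32(1399), array([610., 366.]), array([96., 58.]), 90.0)]
[[[-0.3, -0.4, -0.0], [0.1, -0.1, 4.0]], [[-0.2, -1.0, -0.0], [0.1, -0.1, 8.0]], [[-0.1, -1.5, -0.0], [0.1, -0.1, 12.0]], [[0.0, -2.1, -0.0], [0.1, -0.1, 16.0]], [[0.2, -2.6, -0.0], [0.1, -0.1, 20.0]]]
```

```bash
cat >> st.py <<'E'
def railyaw(zb=.15):
    n="wrist";im=cv2.cvtColor(robot.read_camera(n),cv2.COLOR_RGB2HSV);c=robot.get_calibration(n)
    m=cv2.inRange(im,(55,100,25),(85,255,140));k,l,st,_=cv2.connectedComponentsWithStats(m)
    i=1+np.argmax(st[1:,4]);pts=np.argwhere(l==i)[:,::-1].astype(float)
    W=ray(n,pts,zb,c)[:,:2].astype(np.float32);(cx,cy),(w,h),a=cv2.minAreaRect(W*1000)
    bx=cv2.boxPoints(((cx,cy),(w,h),a));e=max((bx[1]-bx[0],bx[2]-bx[1]),key=np.linalg.norm)
    y=np.degrees(np.arctan2(e[1],e[0]))%180-360 
    return "rail yaw %.1f (mod 180) centre %.1f %.1f size %.1f %.1f"%(y,cx,cy,w,h), st[i]
E
python3 - <<'E'
from st import *
print(railyaw(),railyaw(.134))
E
```

```text
7.95 [ 0.6 -0.7 -0.6] [ 0.4215 -0.3497  0.0777] r 0.0782 ang -144.9 yaw 36.2 j [-0.84  0.32 -0.24  1.01  0.    1.67]
('rail yaw -337.7 (mod 180) centre 482.6 -298.9 size 65.6 46.9', array([  212,     0,   204,   257, 28357], dtype=int32)) ('rail yaw -337.5 (mod 180) centre 482.0 -298.1 size 75.2 53.8', array([  210,     0,   204,   255, 28446], dtype=int32))
```

Call:
arm_command([
  [[-0.2,-0.4,0],[0,0,4],0],
  [[-0.2,-1,0],[0,0,8],0],
  [[-0.1,-1.5,0],[0,0,12],0],
  [[0,-2.1,0],[0,0,16],0],
  [[0.2,-2.6,0],[0,0,20],0],
])

```text
time_s: 8.55
tcp_pos: [0.4081, -0.3281, 0.0771]
tcp_rot: [0.001, 0.99, 0.14, 0.001]
contact_force: [0.1, -1.5, 0.3]
finger_gap: -0.003
grasp_force: 0.8
```

```bash
python3 - <<'E'
from st import *
print(railyaw(),railyaw(.134))
A=lambda a:(arc(a,.081,p[2]),180+a)
plan([[A(a0-2*i) for i in range(1,6)]])
E
```

```text
8.55 [ 0.1 -1.5  0.3] [ 0.4081 -0.3281  0.0771] r 0.0808 ang -163.1 yaw 16.1 j [-0.83  0.28 -0.3   0.99  0.    2.03]
('rail yaw -355.5 (mod 180) centre 484.1 -296.8 size 66.1 46.6', array([  205,     0,   197,   249, 29019], dtype=int32)) ('rail yaw -355.9 (mod 180) centre 483.6 -296.7 size 76.1 53.8', array([  207,     0,   200,   249, 29120], dtype=int32))
[[[-0.0, -0.2, -0.0], [0.0, -0.1, 1.4]], [[-0.0, -0.5, -0.0], [0.0, -0.1, 3.4]], [[0.0, -0.8, -0.0], [0.0, -0.1, 5.4]], [[0.0, -1.1, -0.0], [0.0, -0.1, 7.4]], [[0.1, -1.3, -0.0], [0.0, -0.1, 9.4]]]
```

Call:
arm_command([
  [[0,-0.2,0],[0,0,1.4],0],
  [[0,-0.5,0],[0,0,3.4],0],
  [[0,-0.8,0],[0,0,5.4],0],
  [[0,-1.1,0],[0,0,7.4],0],
  [[0.1,-1.4,0],[0,0,9.4],0],
])

```text
time_s: 9.15
tcp_pos: [0.4047, -0.3142, 0.0768]
tcp_rot: [0.0, 0.998, 0.058, 0.0]
contact_force: [0.3, -1.3, -0.5]
finger_gap: -0.0
grasp_force: 0.7
```

```bash
python3 - <<'E'
from st import *
print(railyaw())
E
```

```text
9.15 [ 0.3 -1.3 -0.5] [ 0.4047 -0.3142  0.0768] r 0.0813 ang -173.3 yaw 6.6 j [-0.82  0.26 -0.32  0.99  0.    2.21]
('rail yaw -185.6 (mod 180) centre 486.4 -297.2 size 46.5 65.2', array([  209,     0,   199,   246, 29154], dtype=int32))
```

Call:
arm_command([
  [[0,-0.2,0],[0,0,1.4],0],
  [[0,-0.4,0],[0,0,2.8],0],
  [[0,-0.6,0],[0,0,4.2],0],
  [[0,-0.8,0],[0,0,5.6],0],
  [[0.1,-1,0],[0,0,7],0],
])

```text
time_s: 9.7
tcp_pos: [0.4042, -0.3035, 0.0768]
tcp_rot: [0.0, 1.0, -0.004, 0.0]
contact_force: [-0.6, -0.5, 0.1]
finger_gap: -0.0
grasp_force: 0.5
```

```bash
python3 - <<'E'
from st import *
print(railyaw())
E
```

```text
9.7 [-0.6 -0.5  0.1] [ 0.4042 -0.3035  0.0768] r 0.0814 ang 179.1 yaw -0.5 j [-0.8   0.25 -0.34  0.98  0.    2.35]
('rail yaw -192.2 (mod 180) centre 485.7 -303.0 size 41.0 56.6', array([  240,    11,   174,   226, 22285], dtype=int32))
```

```bash
cat >> st.py <<'E'
Hg=np.array([.5037,-.232])
def kp(th,off,z,r=.06):
    t=np.radians(th);return [*(Hg+r*np.array([np.cos(t),np.sin(t)])+off*np.array([-np.sin(t),np.cos(t)])),z]
E
python3 - <<'E'
from st import *
p1=p+[0,-.012,0];p2=p1+[0,0,.11]
plan([[(p1,-.5),(p2,-.5)],[(kp(155,.024,.187),38)],[(kp(155,.024,.187),76)],[(kp(155,.024,.051),76)]])
E
```

```text
9.75 [-0.9 -0.2  0.7] [ 0.4043 -0.3032  0.0768] r 0.0812 ang 178.9 yaw -0.5 j [-0.8   0.25 -0.34  0.98  0.    2.35]
[[[0.0, 1.2, -0.0], [-0.0, -0.0, -0.0]], [[0.0, 1.2, -11.0], [-0.0, -0.0, -0.0]]]
[[[3.4, -8.7, -0.0], [0.0, -0.0, -38.5]]]
[[[0.0, 0.0, 0.0], [0.0, -0.0, -38.0]]]
[[[-0.0, -0.0, 13.6], [0.0, -0.0, -0.0]]]
```

Call:
arm_command([
  [[0,1.2,0],[0,0,0],0],
  [[0,1.2,-5],[0,0,0],0],
  [[0,1.2,-10],[0,0,0],0],
  [[0,1.2,-11],[0,0,0],0],
  [[0,1.2,-11],[0,0,0],0],
])

```text
time_s: 10.25
tcp_pos: [0.4057, -0.3177, 0.1893]
tcp_rot: [0.002, 1.0, -0.003, 0.002]
contact_force: [1.2, 0.6, -0.3]
finger_gap: -0.003
grasp_force: 0.0
```

Call:
arm_command([
  [[3.4,-8.7,0],[0,0,-38.5],0],
  [[3.4,-8.7,0],[0,0,-38.5],0],
  [[3.4,-8.7,0],[0,0,-38.5],0],
  [[3.4,-8.7,0],[0,0,-38.5],0],
  [[3.4,-8.7,0],[0,0,-38.5],0],
])

```text
time_s: 10.75
tcp_pos: [0.4382, -0.2279, 0.1847]
tcp_rot: [-0.001, 0.944, 0.33, -0.0]
contact_force: [0.8, 0.0, -0.3]
finger_gap: -0.003
grasp_force: 0.0
```

Call:
arm_command([
  [[0,0,0],[0,0,-38],0],
  [[0,0,0],[0,0,-38],0],
  [[0,0,0],[0,0,-38],0],
  [[0,0,0],[0,0,-38],0],
  [[0,0,0],[0,0,-38],0],
])

```text
time_s: 11.25
tcp_pos: [0.4379, -0.2285, 0.1846]
tcp_rot: [-0.001, 0.786, 0.618, -0.0]
contact_force: [0.0, -0.3, -0.1]
finger_gap: -0.003
grasp_force: 0.0
```

```bash
python3 - <<'E'
from st import *
print(railyaw(.134))
# knob by dark blob in wrist near prediction
k=[.4561,-.2033,.098];u=proj("wrist",[k,[*Hg,.088],p+q.apply([0,0,-.038])]);print(u)
im=robot.read_camera("wrist");g=im.max(2);m=(g<45).astype(np.uint8)
n,l,st_,c=cv2.connectedComponentsWithStats(m)
for i in range(1,n):
    if st_[i,4]>150: print(st_[i],c[i].round())
plan([[(kp(155,.024,.095),76)],[(kp(155,.024,.051),76)]])
E
```

```text
11.25 [ 0.  -0.3 -0.1] [ 0.4379 -0.2285  0.1846] r 0.0899 ang 122.0 yaw 76.4 j [-0.64  0.16 -0.17  1.24  0.    1.16]
('rail yaw -192.6 (mod 180) centre 485.4 -301.4 size 47.4 62.5', array([ 365,  296,   85,   56, 3306], dtype=int32))
[[338.21973752 199.49447462]
 [402.50084012 217.31325202]
 [322.07268146 316.29476166]]
[    0     0   202   169 23855] [93. 85.]
[ 445    0  117   73 5502] [503.  27.]
[182  24  49 137 743] [207.  90.]
[418  26  24  16 246] [431.  35.]
[ 557  133   73   60 1119] [584. 158.]
[328 175  21  31 483] [338. 192.]
[376 188  27  14 205] [388. 195.]
[281 231  36  35 550] [298. 253.]
[351 230  58  43 975] [378. 247.]
[461 294  65  27 238] [503. 302.]
[263 299  47  27 324] [278. 308.]
[   40   298   569   182 49616] [324. 424.]
[410 331  14  20 154] [415. 340.]
[[[0.0, 0.1, 9.0], [-0.1, -0.1, 0.1]]]
[[[0.0, 0.0, 4.4], [-0.0, 0.0, 0.0]]]
```

Call:
arm_command([
  [[0,0,5],[0,0,0],0],
  [[0,0,9],[0,0,0],0],
  [[0,0,11],[0,0,0],0],
  [[0,0,13.4],[0,0,0],0],
  [[0,0,13.4],[0,0,0],0],
])

```text
time_s: 11.85
tcp_pos: [0.4358, -0.2267, 0.0488]
tcp_rot: [-0.004, 0.788, 0.616, -0.001]
contact_force: [0.2, 0.2, 0.6]
finger_gap: 0.001
grasp_force: 0.0
```

```bash
python3 - <<'E'
from st import *
D=[148,141,134,127,120,113,106,99,92,85]
plan([[(kp(t,.020,.051),76.4) for t in D[:5]],[(kp(t,.018,.051),76.4) for t in D[5:]],[(kp(t,.017,.051),76.4) for t in (82,79,76)]])
E
```

```text
11.85 [0.2 0.2 0.6] [ 0.4358 -0.2267  0.0488] r 0.0925 ang 122.5 yaw 76.0 j [-0.64  0.26 -0.41  0.92  0.    1.17]
[[[1.1, 0.4, -0.2], [-0.4, -0.2, -0.4]], [[1.9, 0.4, -0.2], [-0.4, -0.2, -0.4]], [[2.6, 0.6, -0.2], [-0.4, -0.2, -0.4]], [[3.4, 0.8, -0.2], [-0.4, -0.2, -0.4]], [[4.1, 1.1, -0.2], [-0.4, -0.2, -0.4]]]
[[[0.8, 0.6, 0.0], [0.0, 0.0, 0.0]], [[1.4, 1.1, 0.0], [0.0, 0.0, 0.0]], [[1.9, 1.6, 0.0], [0.0, 0.0, 0.0]], [[2.3, 2.2, 0.0], [0.0, 0.0, 0.0]], [[2.7, 2.9, 0.0], [0.0, 0.0, 0.0]]]
[[[0.1, 0.4, 0.0], [0.0, 0.0, 0.0]], [[0.3, 0.7, 0.0], [0.0, 0.0, 0.0]], [[0.3, 1.0, 0.0], [0.0, 0.0, 0.0]]]
```

Call:
arm_command([
  [[1.1,0.4,0],[0,0,0],0],
  [[1.9,0.4,0],[0,0,0],0],
  [[2.6,0.6,0],[0,0,0],0],
  [[3.4,0.8,0],[0,0,0],0],
  [[4.1,1.1,0],[0,0,0],0],
])

```text
time_s: 12.35
tcp_pos: [0.4601, -0.191, 0.0536]
tcp_rot: [0.001, 0.787, 0.617, 0.001]
contact_force: [-0.5, -1.6, 0.6]
finger_gap: -0.001
grasp_force: 0.4
```

```bash
cat >> st.py <<'E'
def knob():
    im=robot.read_camera("wrist");c=robot.get_calibration("wrist");n,l,s_,ce=cv2.connectedComponentsWithStats((im.max(2)<45).astype(np.uint8))
    for i in range(1,n):
        if s_[i,4]>150:
            w=ray("wrist",[ce[i]],.092,c)[0,:2];v=w-Hg
            if .04<np.hypot(*v)<.07: print("dark",s_[i],"world",w.round(3),"r",np.hypot(*v).round(4),"ang",np.degrees(np.arctan2(v[1],v[0])).round(1))
E
python3 - <<'E'
from st import *
knob();print("tip angle",np.degrees(np.arctan2(*(p[:2]-Hg)[::-1])))
E
```

```text
12.35 [-0.5 -1.6  0.6] [ 0.4601 -0.191   0.0536] r 0.1165 ang 102.6 yaw 76.2 j [-0.56  0.26 -0.39  0.92  0.    1.26]
dark [   40   262   569   218 53871] world [ 0.448 -0.247] r 0.0573 ang -165.2
tip angle 136.79347121778278
```

Call:
arm_command([
  [[0.8,0.6,0.2],[0,0,0],0],
  [[1.4,1.1,0.3],[0,0,0],0],
  [[1.9,1.6,0.3],[0,0,0],0],
  [[2.3,2.2,0.3],[0,0,0],0],
  [[2.7,2.9,0.3],[0,0,0],0],
])

```text
time_s: 12.9
tcp_pos: [0.494, -0.1717, 0.0496]
tcp_rot: [-0.0, 0.787, 0.617, 0.0]
contact_force: [-1.5, -0.3, 0.6]
finger_gap: -0.001
grasp_force: 0.7
```

```bash
python3 - <<'E'
from st import *
knob();print("tip angle",np.degrees(np.arctan2(*(p[:2]-Hg)[::-1])))
plan([[(kp(t,.017,.050),76.4) for t in (82,79,76)]])
E
```

```text
12.9 [-1.5 -0.3  0.6] [ 0.494  -0.1717  0.0496] r 0.1332 ang 86.3 yaw 76.1 j [-0.49  0.3  -0.34  0.93  0.    1.32]
tip angle 99.13784882913681
[[[0.1, -0.1, -0.0], [0.1, -0.1, -0.2]], [[0.3, 0.3, -0.0], [0.1, -0.1, -0.2]], [[0.3, 0.6, -0.0], [0.1, -0.1, -0.2]]]
```

Call:
arm_command([
  [[0.2,0.1,0],[0,0,0],0],
  [[0.3,0.3,0],[0,0,0],0],
  [[0.3,0.5,0],[0,0,0],0],
  [[0.3,0.6,0],[0,0,0],0],
  [[0.3,0.6,0],[0,0,0],0],
])

```text
time_s: 13.45
tcp_pos: [0.4962, -0.1701, 0.0491]
tcp_rot: [-0.003, 0.788, 0.616, -0.002]
contact_force: [-11.1, -0.3, 5.9]
finger_gap: -0.005
grasp_force: 6.0
```

Call:
arm_command([
  [[0,0.1,0],[0,0,0],0],
  [[0,0.2,0],[0,0,0],0],
  [[0,0.2,0],[0,0,0],0],
])

```text
time_s: 13.75
tcp_pos: [0.4963, -0.1701, 0.049]
tcp_rot: [-0.004, 0.788, 0.616, -0.003]
contact_force: [-15.8, 1.2, 9.5]
finger_gap: -0.003
grasp_force: 8.7
```

Call:
arm_command([
  [[0,-1,0],[0,0,0],0],
  [[0,-1.5,-3],[0,0,0],0],
  [[0,-1.5,-8],[0,0,0],0],
  [[0,-1.5,-13],[0,0,0],0],
  [[0,-1.5,-13],[0,0,0],0],
])

```text
time_s: 14.25
tcp_pos: [0.492, -0.1697, 0.1872]
tcp_rot: [0.006, 0.787, 0.617, 0.003]
contact_force: [0.5, -0.2, 0.4]
finger_gap: 0.001
grasp_force: 0.0
```

```bash
python3 - <<'E'
from st import *
knob();print(railyaw(.134))
u=proj("wrist",[[.517,-.1786,.098],[*Hg,.088]]);print(u)
im=robot.read_camera("wrist")
# bright lever axis: PCA via fit of bright-ish grey near line hinge->knob, sample brightness across angles
c=robot.get_calibration("wrist")
for a in range(50,125,5):
    t=np.radians(a);pr=[]
    for r in np.linspace(.018,.060,15):
        x,y=proj("wrist",[[Hg[0]+r*np.cos(t),Hg[1]+r*np.sin(t),.086]])[0].round().astype(int)
        pr.append(int(im[y,x].mean()) if 0<=x<640 and 0<=y<480 else -1)
    print(a,pr)
E
```

```text
14.25 [ 0.5 -0.2  0.4] [ 0.492  -0.1697  0.1872] r 0.1352 ang 87.2 yaw 76.1 j [-0.49  0.2  -0.12  1.24  0.    1.33]
dark [341 221  24  23 410] world [ 0.515 -0.175] r 0.0581 ang 79.1
('rail yaw -283.5 (mod 180) centre 458.3 -300.0 size 29.2 10.8', array([318, 392,  14,  29, 296], dtype=int32))
[[359.33017644 239.8852524 ]
 [355.91904931 296.10856022]]
50 [58, 60, 97, 110, 73, 58, 54, 57, 58, 55, 52, 47, 120, 69, 55]
55 [53, 58, 82, 107, 55, 54, 55, 56, 58, 55, 52, 58, 105, 98, 55]
60 [48, 52, 57, 57, 58, 56, 57, 57, 56, 52, 51, 92, 106, 86, 94]
65 [45, 45, 55, 56, 55, 55, 53, 57, 53, 51, 57, 55, 57, 46, 100]
70 [90, 101, 69, 75, 58, 49, 57, 53, 57, 57, 54, 13, 10, 8, 82]
75 [167, 167, 167, 166, 167, 162, 162, 162, 165, 153, 21, 21, 21, 19, 13]
80 [153, 166, 163, 167, 159, 162, 159, 156, 157, 133, 24, 23, 21, 18, 11]
85 [90, 157, 157, 160, 159, 159, 160, 158, 151, 132, 48, 18, 20, 6, 5]
90 [84, 159, 165, 160, 139, 100, 98, 50, 54, 53, 54, 56, 52, 57, 79]
95 [81, 151, 113, 68, 33, 39, 39, 35, 56, 55, 55, 58, 58, 54, 49]
100 [79, 74, 38, 32, 35, 35, 33, 48, 50, 53, 53, 54, 47, 37, 40]
105 [57, 36, 36, 33, 33, 32, 39, 45, 44, 46, 38, 43, 39, 36, 39]
110 [50, 36, 34, 30, 35, 40, 37, 47, 42, 43, 43, 41, 41, 36, 40]
115 [48, 34, 32, 37, 40, 41, 38, 39, 43, 41, 35, 42, 42, 38, 42]
120 [47, 33, 35, 42, 40, 44, 46, 44, 37, 43, 56, 55, 56, 58, 71]
```

```bash
python3 -c "
from rig import robot
print(robot.hand_in())"
```

```text
the job is handed in; nothing more can be done
None
```

I handed in the job at about 14 s of the 45 s limit: the key is in the slot with the head down, and the latch is turned to its stop at about 1.5 rad. Both were judged from camera measurements and the contact force. I did not re-measure the tape, loupe and tweezers after the moves, though the fingers stayed well above them throughout.

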